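Swap the worn plate of a sample cell

ROBOT

A 6-joint arm with a two-finger parallel gripper is mounted at the origin on the work surface. World frame = base frame: x ahead of the robot, y to its left, z up, the work surface at z = 0. Lengths are in m, angles in rad, forces in N, time in s.
With the tool pointing down it reaches from about 0.375 to 0.975 m from the base axis. Payload 3.8 kg.
Tool frame: the origin (TCP) lies midway between the tips of the shut fingers; the grasp point (between the pads) lies 19 mm behind it; z points along the fingers, y is the line along which they close (so a half turn about z gives the same grasp; the last joint's range is limited). The gripper opens to 85 mm and grips with 20 to 120 N. Pads are 22 mm wide; open, the fingers measure 114 mm over their backs; the gripper's body (76 mm by 85 mm) begins 54 mm behind the grasp point. The pads swing forward as they close: fully open they stand 13 mm farther back than shut.
Start: joints at [1.099, 0.264, 1.604, -0, 1.274, -0.037], TCP at [0.284, 0.612, 0.211] pointing down, gripper open.
Joint ranges: [-2.63, 2.63], [-0.94, 2.18], [0.31, 2.57], [-1.31, 4.45], [0, 2.66], [-2.55, 2.55]. Speed limits (rad/s): [2.57, 2.57, 3.14, 3.14, 3.14, 3.14].

INTERFACE

Orientations are given as a rotation vector (axis times angle).
In Python, from workcell import bot gives the robot as it stands.
- The arm moves only by the tool servo_tool, never from a script. Its argument "series" is a list of rows, each a list of 7 numbers: the shift along the world's x, y, z in units of 0.15 m (1.0 is 0.15 m), then the turn, a rotation vector about the world's x, y, z in units of 180 degrees (1.0 is 180 degrees), then the closure, from 0 (fully open) to 1 (shut). A call has 1 to 20 rows; each row is the pose to reach, as a shift and turn from the pose commanded when the call began, turning the shorter way round; what a row does not reach only later rows make up. A row lasts 1/10 s, in which the tool goes at most 50 mm and 8.59 degrees, less where a joint would pass 70% of its speed; a pose out of reach is approached as far as the arm can. A call with a number of a shift or a turn outside -1 to 1 is refused whole. A call with a gripper value outside its range is refused whole. The fingers move at their own pace and stop on an object; "newtons" is the grip in N (left out, the last holds). Time passes only in rows, so rows that repeat a pose let the fingers close. It gives the time, the measured TCP pose, the force, the opening and the grip force at its end, in the units of the state.
- bot.read_state(): the state, without advancing time (a new reading comes with each control period).
- bot.read_camera(name): name is "side" or "top"; returns the picture (384x512x3 uint8, red, green, blue); there is no depth.
- bot.camera_info(name): a dict with "vertical_fov" (degrees; the focal length in pixels is half the picture's height over the tangent of half this angle, whatever the lens; pixels are square), "cx", "cy" (the principal point, pixels), "R" (3x3) and "t" (3): a world point X has camera coordinates R X + t. Camera axes: x right, y down, z forward; pixel columns grow to the right and rows downward; lengths in m; the calibration is good to about 2 mm. A picture is of the moment at which its call begins. camera_info takes no time and is no camera call.
- bot.finish_job(): hands the job in; it is judged then, once.
Trained networks look in the newest picture that a camera, given by its name, has taken for a name from the list of things; names that differ only in an ending like _2 or _b are one class to them, and where a whole thing is asked for, a point or a joint stands for the part that bears it (a point fixed in the world has none). Each returns a list of dicts, best first, with "score" (0 to 1); they miss things now and then, are a little off and sometimes report something else, mostly with a low value. They report only what shows in the picture. A call takes as long as a camera call. They do not tell look-alikes from the thing itself.
- bot.recognise(target, camera): "box" ([left, top, right, bottom] as shares, 0 to 1, of the picture: columns of its width, rows of its height, round what is visible of it).
- bot.trace(target, camera): "mask" (384x512 bool, what is visible of it) and "box" ([left, top, right, bottom] as shares, 0 to 1, of the picture: columns of its width, rows of its height, round what is visible of it).
- bot.mark_of(target, camera): "at" ([row, column] as shares, 0 to 1, of the picture: columns of its width, rows of its height: a listed point, or the origin of a listed thing).
The state is a dict: "time": time; "q": joint angles; "joint_vel": joint speeds; "joint_torque": joint torques, N m; "tool_pos": TCP position; "tcp_rot": TCP orientation; "wrist_force": force on the tool from outside, world axes, zero at the start; "torque": the same for the moment, N m; "width": opening from 0.0 (shut) to 1.0 (fully open); "grip_force": force on a finger pad.
Only numpy, scipy, OpenCV 4.12 (cv2) and the standard library are available. Lean on these libraries where they do the work, as an engineer would, in place of code of your own. Each camera call takes 0.05 s, during which the arm holds its last target. There are 200 camera calls.

TASK

Take the worn, notched plate off the cell body in the assembly nest and drop it into the wire scrap basket. Then rebuild the stack in the nest: set the large square spacer frame flat and square on the cell body (not the small frame), and then the knobbed cover plate flat and square on the spacer. Leave the basket standing where it is, the cell body in the nest and the small frame where it lies.

Things in the scene. Friction and masses are not known exactly. Their poses are not given: they have to be found in the camera images.
- nest: Aluminium nest, fixed: base 130 x 130 x 12 mm, four 5 mm thick corner brackets around a 60 x 60 mm pocket. Origin: centre of its underside, below the pocket's centre; pocket floor 12 mm up, sides along x and y. Brackets are straight to 54 mm up, then flare outwards to 63 mm; they stand 20 to 35 mm off the centre lines: each side has a 40 mm gap in the middle for fingers.
- cell_body: Steel cell block 55 x 55 x 18 mm with a square recess in its top, 0.3 kg, loose in the nest's pocket. Origin: centre of its underside; sides along x and y; its top is 30 mm above the nest's origin.
- worn_plate: The worn plate: solid steel plate 55 x 55 x 12 mm with a 14 mm square notch out of the corner at its +x +y, 0.2 kg, lying on the cell body in the nest at the start. Origin: centre of the underside of the full square; sides along x and y.
- spacer: The large spacer: open square aluminium frame 55 x 55 x 14 mm with a 30 mm square opening, lying flat on the bench. Origin: centre of its underside; sides along x and y.
- cover: The cover plate: aluminium plate 55 x 55 x 8 mm with an upright round knob 24 mm in diameter and 30 mm tall in the middle (38 mm overall), lying on the bench. Origin: centre of its underside; sides along x and y.
- small_spacer: A smaller frame for another cell, not to be used: open square aluminium frame 40 x 40 x 14 mm lying in the same row as spacer and cover, their order varies. Origin: centre of its underside; sides along x and y.
- basket: Wire scrap basket: open top, 170 x 170 mm outside, 80 mm high, 4 mm thick walls and floor, 0.6 kg, standing loose on the bench; another scrapped notched plate already lies in its +x +y corner. Origin: centre of its underside; sides along x and y.
There are look-alikes about, which are no part of the job. Leave any brown or red look-alike of the worn_plate alone.

How it is judged:
On the way, in this order (a step that is already met when the one before it is completed fails the run):
1. the worn plate lies in the basket, released (x of worn_plate in the frame of basket between -0.081 and 0.081 m and y of worn_plate in the frame of basket between -0.081 and 0.081 m and z of worn_plate in the frame of basket between -0.002 and 0.07 m and contact force between worn_plate and the fingers below 0.1 N and linear speed of worn_plate below 0.02 m/s), for 0.2 s.
2. the large spacer lies flat and square on the cell body in the nest, released (horizontal distance between each of cell_body, spacer and nest below 0.005 m and z of cell_body in the frame of nest between 0.009 and 0.015 m and angle between each of cell_body, spacer's own z axis and vertical below 0.06 rad and (angle between the x axis of cell_body and the x axis of nest, either way round below 0.12 rad or angle between the x axis of cell_body and the y axis of nest, either way round below 0.12 rad) and z of spacer in the frame of nest between 0.027 and 0.033 m and (angle between the x axis of spacer and the x axis of nest, either way round below 0.12 rad or angle between the x axis of spacer and the y axis of nest, either way round below 0.12 rad) and contact force between spacer and the fingers below 0.1 N and linear speed of spacer below 0.02 m/s), for 0.2 s.
At the end, for the whole second after the job is handed in: Worn plate at rest in the upright basket, origin under 70 mm above its underside. In the nest lie cell body, large spacer, cover: centred within 5 mm, flat within 0.06 rad, square within 0.12 rad (any quarter turn), heights 12, 30, 44 mm within 3 mm; all released and at rest (all of step 1 and all of step 2 and horizontal distance between cover and nest below 0.005 m and z of cover in the frame of nest between 0.041 and 0.047 m and angle between cover's own z axis and vertical below 0.06 rad and (angle between the x axis of cover and the x axis of nest, either way round below 0.12 rad or angle between the x axis of cover and the y axis of nest, either way round below 0.12 rad) and contact force between cover and the fingers below 0.1 N and linear speed of cover below 0.02 m/s and angle between basket's own z axis and vertical below 0.1 rad); the robot touches nothing.
It fails at once if the wire basket is shifted by more than 40 mm (distance of basket from where it was at the start of the episode above 0.04 m).
It fails at once if the small frame is shifted by more than 30 mm (distance of small_spacer from where it was at the start of the episode above 0.03 m).
It also fails if it takes over 69 s, if anything falls off the work surface, if the arm or the gripper's body presses on something with over 40 N, if the wrist force passes 120 N, or if a joint passes its speed limit or range.

## Working session

There is one attempt and no reset: what is moved stays moved. The work goes in short steps, Python scripts to look and compute and a tool call to move; the robot and the scene stay as the last step left them, time stands still between calls to the robot, and variables do not carry over. Pictures are saved under pics/ and viewed, at most 10 in all, crops included, and the job is handed in when it is done.

Besides the shell and the picture viewer there is one more tool, called by a JSON object that holds its "method" and its "body". servo_tool: Moves the arm, as the interface text tells. Shifts and turns lie within -1 to 1; 1 stands for 0.15 m of shift or 180 degrees of turn. Its arguments: {"type":"object","properties":{"series":{"type":"array","items":{"type":"array","items":{"type":"number"}}},"newtons":{"type":"number"}},"required":["series"]}

```bash
mkdir -p pics; ls
cat > h.py <<'E'
import numpy as np, cv2
from workcell import bot
def ray(cam,u,v,z):
    i=bot.camera_info(cam); R=np.array(i["R"]);t=np.array(i["t"])
    f=192/np.tan(np.radians(i["vertical_fov"])/2)
    d=R.T@np.array([(u-i["cx"])/f,(v-i["cy"])/f,1]); c=-R.T@t
    return c+d*(z-c[2])/d[2]
def proj(cam,X):
    i=bot.camera_info(cam); p=np.array(i["R"])@np.array(X)+np.array(i["t"])
    f=192/np.tan(np.radians(i["vertical_fov"])/2)
    return p[0]/p[2]*f+i["cx"],p[1]/p[2]*f+i["cy"]
E
python3 - <<'E'
from h import *
for c in("top","side"):
    im=bot.read_camera(c); cv2.imwrite(f"pics/{c}0.png",im[:,:,::-1])
    print(c,{k:np.round(v,3).tolist() for k,v in bot.camera_info(c).items()})
    for n in["nest","cell_body","worn_plate","spacer","cover","small_spacer","basket"]:
        for d in bot.mark_of(n,c)[:3]:
            a=d["at"];print(n,round(d["score"],2),round(a[1]*512,1),round(a[0]*384,1),ray(c,a[1]*512,a[0]*384,0.0).round(3))
print(bot.read_state())
E
```

```text
pics
top {'vertical_fov': 56.4, 'cx': 257.637, 'cy': 190.582, 'R': [[-0.021, -1.0, -0.017], [-0.982, 0.023, -0.186], [0.186, 0.013, -0.982]], 't': [-0.029, 0.533, 1.04]}
nest 0.68 334.3 205.0 [ 0.49 -0.28  0.  ]
cell_body 0.56 335.8 203.1 [ 0.496 -0.285  0.   ]
worn_plate 0.79 377.2 204.5 [ 0.488 -0.415  0.   ]
worn_plate 0.76 348.8 250.5 [ 0.348 -0.316  0.   ]
worn_plate 0.75 312.3 163.6 [ 0.626 -0.218  0.   ]
spacer 0.82 242.5 182.4 [0.57  0.008 0.   ]
cover 0.56 233.8 149.2 [0.681 0.035 0.   ]
small_spacer 0.57 240.2 184.1 [0.564 0.016 0.   ]
small_spacer 0.49 248.7 211.7 [ 0.475 -0.01   0.   ]
basket 0.67 163.3 210.1 [0.486 0.26  0.   ]
side {'vertical_fov': 47.718, 'cx': 256.697, 'cy': 198.113, 'R': [[0.727, -0.687, -0.005], [-0.48, -0.503, -0.719], [0.491, 0.525, -0.695]], 't': [-0.391, 0.261, 0.936]}
nest 0.8 327.5 267.4 [ 0.499 -0.286  0.   ]
cell_body 0.56 322.6 262.4 [ 0.502 -0.268  0.   ]
worn_plate 0.92 376.1 296.9 [ 0.515 -0.413  0.   ]
worn_plate 0.8 324.2 260.0 [ 0.511 -0.266  0.   ]
worn_plate 0.8 347.2 223.9 [ 0.644 -0.231  0.   ]
spacer 0.68 265.5 191.9 [0.575 0.004
[... 160 characters left out ...]
181.6 164.7 [0.476 0.264 0.   ]
{'time': 0.8, 'q': array([ 1.09909267e+00,  2.63870515e-01,  1.60395374e+00,  1.03210403e-05,
        1.27367631e+00, -3.69122125e-02]), 'joint_vel': array([-0.00082558, -0.00066265, -0.00054737,  0.00085013, -0.00200065,
       -0.0007548 ]), 'joint_torque': array([-1.35176295e-03, -5.14995325e+01, -3.67688656e+01, -4.35280697e-05,
        6.82035461e-04,  4.85711631e-07]), 'tool_pos': array([0.28434361, 0.61222016, 0.21062464]), 'tcp_rot': array([6.77603580e-01, 3.06763300e+00, 1.43893617e-04]), 'wrist_force': array([-0.10354164, -0.21866317, -0.96921658]), 'torque': array([0.03378571, 0.01145094, 0.02094615]), 'grip_force': 0.0, 'width': 0.9985802139299255}
```

View pictures.

Run:
```python
import cv2
a=cv2.imread("pics/top0.png")[120:300,110:410]; cv2.imwrite("pics/a.png",cv2.resize(a,None,fx=2.6,fy=2.6,interpolation=cv2.INTER_CUBIC))
a=cv2.imread("pics/side0.png")[110:340,130:430]; cv2.imwrite("pics/b.png",cv2.resize(a,None,fx=2.6,fy=2.6,interpolation=cv2.INTER_CUBIC))
```

```text
(no output)
```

View pics/a.png

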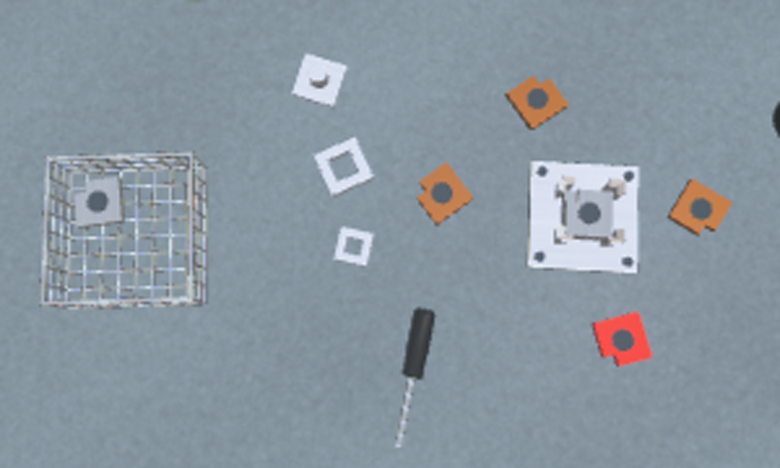

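View pics/b.png

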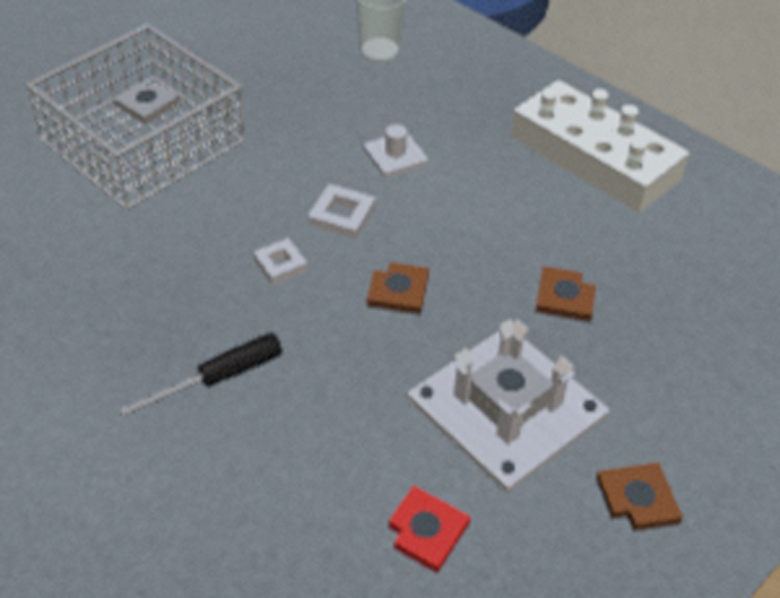

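```bash
cat >> h.py <<'E'
from scipy.optimize import minimize
def box(sx,sy,z0,z1,cx=0,cy=0):
    return np.array([[cx+a*sx/2,cy+b*sy/2,z] for a in(-1,1) for b in(-1,1) for z in(z0,z1)])
PARTS={"spacer":[box(.055,.055,0,.014)],"small_spacer":[box(.04,.04,0,.014)],
 "cover":[box(.055,.055,0,.008),np.array([[.012*np.cos(a),.012*np.sin(a),z] for a in np.arange(0,6.3,.5) for z in(0,.038)])],
 "basket":[box(.17,.17,0,.08)],
 "nest":[box(.13,.13,0,.012)]+[box(.015,.005,.012,.063,sx*.0275,sy*.0325) for sx in(-1,1) for sy in(-1,1)]+[box(.005,.015,.012,.063,sx*.0325,sy*.0275) for sx in(-1,1) for sy in(-1,1)]}
S=8
def render(cam,parts,p,z0=0):
    c,s=np.cos(p[2]),np.sin(p[2]); m=np.zeros((384*S,512*S),np.uint8) if S<0 else None
    out=[]
    for P in parts:
        X=np.c_[P[:,0]*c-P[:,1]*s+p[0],P[:,0]*s+P[:,1]*c+p[1],P[:,2]+z0]
        out.append(np.array([proj(cam,x) for x in X]))
    return out
def fit(masks,parts,p0,z0=0):
    # masks: {cam: (soft mask 0..1)}
    rois={}
    for cam,m in masks.items():
        ys,xs=np.where(m>.5); x0,x1,y0,y1=xs.min()-8,xs.max()+9,ys.min()-8,ys.max()+9
        rois[cam]=(x0,y0,m[y0:y1,x0:x1].astype(np.float32))
    def cost(p):
        t=0
        for cam,(x0,y0,r) in rois.items():
            im=np.zeros((r.shape[0]*S,r.shape[1]*S),np.uint8)
            for q in render(cam,parts,p,z0):
                h=cv2.convexHull(((q-[x0,y0]+.5)*S).astype(np.float32)).astype(np.float32)
                cv2.fillConvexPoly(im,np.round(h*16-8).astype(np.int32),1,shift=4)
            a=cv2.resize(im.astype(np.float32),(r.shape[1],r.shape[0]),interpolation=cv2.INTER_AREA)
            t+=np.abs(a-r).sum()/r.sum()
        return t
    best=min((minimize(cost,[p0[0],p0[1],y],method="Nelder-Mead",options=dict(initial_simplex=[[p0[0],p0[1],y],[p0[0]+.008,p0[1],y],[p0[0],p0[1]+.008,y],[p0[0],p0[1],y+.25]],xatol=1e-4,fatol=1e-4)) for y in p0[2]),key=lambda r:r.fun)
    return best.x,best.fun
def tr(n,cam,near):
    ds=bot.trace(n,cam)
    u=np.array(proj(cam,[near[0],near[1],.01]))
    ds=[d for d in ds if np.linalg.norm([(d["box"][0]+d["box"][2])*256-u[0],(d["box"][1]+d["box"][3])*192-u[1]])<25]
    return ds[0]["mask"].astype(np.float32) if ds else None
E
python3 - <<'E'
from h import *
G={"nest":(.494,-.283,[0,.1]),"spacer":(.572,.006,[.2,.6,1.0,-.3]),"cover":(.68,.038,[.2,-.3,.6,1]),"small_spacer":(.472,-.004,[0,.3,-.3,.7]),"basket":(.48,.262,[0,.1])}
for n,g in G.items():
    ms={}
    for c in("top","side"):
        m=tr(n,c,g)
        if m is None: print(n,c,"none");continue
        m0=cv2.morphologyEx(m,cv2.MORPH_CLOSE,np.ones((21,21)))
        mm=np.zeros_like(m,np.uint8); cs,_=cv2.findContours(m0.astype(np.uint8),0,2); cv2.drawContours(mm,cs,-1,1,-1) 
        k=mm.astype(np.float32) if n in("basket","spacer","small_spacer") else m
        np.save(f"m_{n}_{c}.npy",k); ms[c]=k
        x,f=fit({c:k},PARTS[n],g); print(n,c,x.round(4),round(f,3))
    x,f=fit(ms,PARTS[n],g); print(n,"both",x.round(4),round(f,3))
E
```

```text
Traceback (most recent call last):
  File "h.py", line 43, in fit
    best=min((minimize(cost,[p0[0],p0[1],y],method="Nelder-Mead",options=dict(initial_simplex=[[p0[0],p0[1],y],[p0[0]+.008,p0[1],y],[p0[0],p0[1]+.008,y],[p0[0],p0[1],y+.25]],xatol=1e-4,fatol=1e-4)) for y in p0[2]),key=lambda r:r.fun)
  File "h.py", line 43, in <genexpr>
    best=min((minimize(cost,[p0[0],p0[1],y],method="Nelder-Mead",options=dict(initial_simplex=[[p0[0],p0[1],y],[p0[0]+.008,p0[1],y],[p0[0],p0[1]+.008,y],[p0[0],p0[1],y+.25]],xatol=1e-4,fatol=1e-4)) for y in p0[2]),key=lambda r:r.fun)
              ~~~~~~~~^^^^^^^^^^^^^^^^^^^^^^^^^^^^^^^^^^^^^^^^^^^^^^^^^^^^^^^^^^^^^^^^^^^^^^^^^^^^^^^^^^^^^^^^^^^^^^^^^^^^^^^^^^^^^^^^^^^^^^^^^^^^^^^^^^^^^^^^^^^^^^^^^^^^^^^^^^^^^^^^^^^^^^^^^^^^^^^
  File "h.py", line 37, in cost
    for q in render(cam,parts,p,z0):
             ~~~~~~^^^^^^^^^^^^^^^^
  File "h.py", line 25, in render
    out.append(np.array([proj(cam,x) for x in X]))
                         ~~~~^^^^^^^
  File "h.py", line 9, in proj
    i=bot.camera_info(cam); p=np.array(i["R"])@np.array(X)+np.array(i["t"])
ValueError: time passes only in moves, steps and waits
```

```bash
sed -i 's/bot.camera_info(cam)/CI(cam)/' h.py; sed -i '2a _c={}\ndef CI(cam):\n    if cam not in _c: _c[cam]=bot.camera_info(cam)\n    return _c[cam]' h.py
cat > fitall.py <<'E'
from h import *
G={"nest":(.494,-.283,[0,.1]),"spacer":(.572,.006,[.2,.6,1.0,-.3]),"cover":(.68,.038,[.2,-.3,.6,1]),"small_spacer":(.472,-.004,[0,.3,-.3,.7]),"basket":(.48,.262,[0,.1])}
for n,g in G.items():
    ms={}
    for c in("top","side"):
        m=tr(n,c,g)
        if m is None: print(n,c,"none");continue
        m0=cv2.morphologyEx(m,cv2.MORPH_CLOSE,np.ones((3,3)))
        mm=np.zeros_like(m,np.uint8); cs,_=cv2.findContours(m0.astype(np.uint8),0,2); cv2.drawContours(mm,cs,-1,1,-1) 
        k=mm.astype(np.float32) if n!="nest" else m
        np.save(f"m_{n}_{c}.npy",k); ms[c]=k
        x,f=fit({c:k},PARTS[n],g); print(n,c,x.round(4),round(f,3))
    x,f=fit(ms,PARTS[n],g); print(n,"both",x.round(4),round(f,3))
E
python3 fitall.py
```

```text
nest top [ 0.4955 -0.2765 -0.082 ] 0.293
nest side [ 0.4958 -0.2787 -0.0877] 0.33
nest both [ 0.4955 -0.278  -0.0905] 0.631
spacer top [0.5643 0.0103 0.4085] 0.082
spacer side [0.5625 0.0106 0.4059] 0.069
spacer both [0.5632 0.0106 0.4025] 0.168
cover top [0.6746 0.0403 1.2599] 0.135
cover side [0.6739 0.038  1.2044] 0.121
cover both [0.6742 0.0392 1.2449] 0.273
small_spacer top none
small_spacer side [ 0.4652 -0.0019  1.2954] 0.068
small_spacer both [ 0.4652 -0.0019  1.2954] 0.068
basket top [0.4838 0.2601 0.0145] 5.127
basket side [ 0.4896  0.2687 -0.4603] 3.141
basket both [ 0.485   0.2646 -0.0175] 8.457
```

Run:
```python
from h import *
# nest: filled masks
ms={}
for c in("top","side"):
    m=np.load(f"m_nest_{c}.npy"); ys,xs=np.where(m>.5); print(c,xs.min(),xs.max(),ys.min(),ys.max(),m.sum())
    mm=cv2.morphologyEx(m,cv2.MORPH_CLOSE,np.ones((5,5))); o=np.zeros(m.shape,np.uint8)
    cs,_=cv2.findContours(mm.astype(np.uint8),0,2); cv2.drawContours(o,cs,-1,1,-1); ms[c]=o.astype(np.float32)
    P=PARTS["nest"]+[box(.06,.06,0,.04)]
    x,f=fit({c:ms[c]},P,(.494,-.283,[-.08,.0,.08])); print(x.round(4),round(f,3))
x,f=fit(ms,P,(.494,-.283,[-.08,.0,.08])); print(x.round(4),round(f,3))
for u,v in((47,157),(193,153),(43,303),(193,303)): print(ray("top",u/2.6+110,v/2.6+120,.08).round(3))
for u,v in((30,90),(148,27),(242,90),(125,153)): print(ray("side",u/2.6+130,v/2.6+110,.08).round(3))
# overlay
ov=[]
for c in("top","side"):
    im=cv2.imread(f"pics/{c}0.png"); im=cv2.resize(im,None,fx=4,fy=4,interpolation=cv2.INTER_CUBIC)
    for q in render(c,[box(.13,.13,.012,.012)[[0,2,6,4]],box(.055,.055,.042,.042)[[0,2,6,4]]],x):
        cv2.polylines(im,[((q+.5)*4).astype(int)],True,(0,0,255),1)
    u,v=proj(c,[x[0],x[1],.03]); u=int(u*4);v=int(v*4); ov.append(im[v-150:v+150,u-190:u+190])
cv2.imwrite("pics/ov.png",np.hstack(ov))
```

```text
top 313 354 182 224 1398.0
[ 0.4955 -0.2766 -0.0815] 0.04
side 287 363 234 298 2097.0
[ 0.4959 -0.2786 -0.0864] 0.046
[ 0.4957 -0.2779 -0.0857] 0.092
[0.567 0.346 0.08 ]
[0.567 0.178 0.08 ]
[0.4   0.343 0.08 ]
[0.396 0.175 0.08 ]
[0.396 0.332 0.08 ]
[0.565 0.341 0.08 ]
[0.566 0.169 0.08 ]
[0.408 0.171 0.08 ]
```

View pics/ov.png

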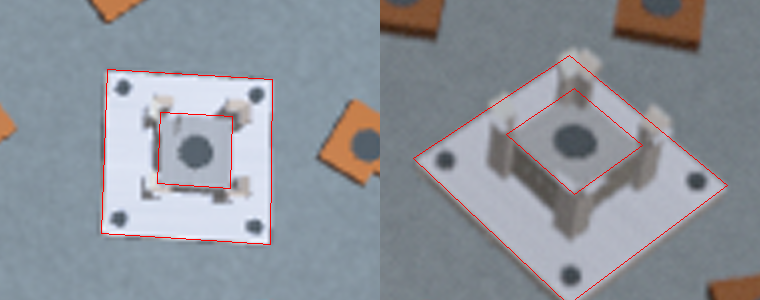

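{"method": "servo_tool", "body": {"series": [[0.235,-0.989,-0.1,0,0,-0.065,0],[0.235,-0.989,-0.1,0,0,-0.065,0],[0.235,-0.989,-0.1,0,0,-0.065,0],[0.235,-0.989,-0.1,0,0,-0.065,0]]}}

```text
time: 1.75
tool_pos: [0.3194, 0.4581, 0.1938]
tcp_rot: [-0.991, -2.981, 0.009]
wrist_force: [-0.1, 0.6, -0.4]
width: 0.999
grip_force: 0.0
```

{"method": "servo_tool", "body": {"series": [[0.235,-0.989,-0.1,0,0,-0.065,0],[0.235,-0.989,-0.1,0,0,-0.065,0],[0.235,-0.989,-0.1,0,0,-0.065,0],[0.235,-0.989,-0.1,0,0,-0.065,0]]}}

```text
time: 2.15
tool_pos: [0.3551, 0.3113, 0.1799]
tcp_rot: [1.291, 2.863, -0.004]
wrist_force: [0.0, 0.5, -0.2]
width: 0.998
grip_force: 0.0
```

{"method": "servo_tool", "body": {"series": [[0.235,-0.989,-0.1,0,0,-0.065,0],[0.235,-0.989,-0.1,0,0,-0.065,0],[0.235,-0.989,-0.1,0,0,-0.065,0],[0.235,-0.989,-0.1,0,0,-0.065,0]]}}

```text
time: 2.55
tool_pos: [0.3911, 0.1635, 0.1655]
tcp_rot: [1.578, 2.715, -0.002]
wrist_force: [0.1, 1.0, -0.8]
width: 1.001
grip_force: 0.0
```

{"method": "servo_tool", "body": {"series": [[0.235,-0.989,-0.1,0,0,-0.065,0],[0.235,-0.989,-0.1,0,0,-0.065,0],[0.235,-0.989,-0.1,0,0,-0.065,0],[0.235,-0.989,-0.1,0,0,-0.065,0]]}}

```text
time: 2.95
tool_pos: [0.4271, 0.0153, 0.1509]
tcp_rot: [1.846, 2.54, -0.0]
wrist_force: [-1.8, -0.7, -0.8]
width: 0.997
grip_force: 0.0
```

{"method": "servo_tool", "body": {"series": [[0.235,-0.989,-0.1,0,0,-0.065,0],[0.235,-0.989,-0.1,0,0,-0.065,0],[0.235,-0.989,-0.1,0,0,-0.065,0],[0.235,-0.989,-0.1,0,0,-0.065,0]]}}

```text
time: 3.35
tool_pos: [0.463, -0.1327, 0.1359]
tcp_rot: [2.093, 2.34, 0.0]
wrist_force: [-0.4, 1.3, 0.0]
width: 0.997
grip_force: 0.0
```

{"method": "servo_tool", "body": {"series": [[0.235,-0.989,-0.1,0,0,-0.065,0],[0.235,-0.989,-0.1,0,0,-0.065,0],[0.235,-0.989,-0.1,0,0,-0.065,0],[0.235,-0.989,-0.1,0,0,-0.065,0],[0.235,-0.989,-0.1,0,0,-0.065,0]]}}

```text
time: 3.85
tool_pos: [0.497, -0.2771, 0.1203]
tcp_rot: [-2.318, -2.118, -0.001]
wrist_force: [-0.4, 0.8, 0.0]
width: 1.001
grip_force: 0.0
```

```bash
cat >> h.py <<'E'
from scipy.spatial.transform import Rotation as Ro
def go(x,y,z,a):
    s=bot.read_state(); R=Ro.from_rotvec(s["tcp_rot"]).as_matrix(); c=np.arctan2(R[1,1],R[0,1])
    d=(a-c+np.pi/2)%np.pi-np.pi/2; p=s["tool_pos"]
    print("t",round(s["time"],2),"pos",p.round(4),"ang",round(c,3),"tilt",R[:,2].round(3),"width",round(s["width"],3),"F",np.round(s["wrist_force"],1),"grip",round(s["grip_force"],1))
    print("shift units",((np.array([x,y,z])-p)/.15).round(3),"turn units",round(d/np.pi,4))
E
python3 -c "
from h import *
go(.4957,-.2779,.025,-.086)"
```

```text
t 3.85 pos [ 0.497  -0.2771  0.1203] ang -0.09 tilt [-0.     0.001 -1.   ] width 1.001 F [-0.4  0.8  0. ] grip 0.0
shift units [-0.008 -0.005 -0.635] turn units 0.0013
```

{"method": "servo_tool", "body": {"series": [[-0.008,-0.005,-0.15,0,0,0,0],[-0.008,-0.005,-0.3,0,0,0,0],[-0.008,-0.005,-0.45,0,0,0,0],[-0.008,-0.005,-0.55,0,0,0,0],[-0.008,-0.005,-0.6,0,0,0,0],[-0.008,-0.005,-0.635,0,0,0,0],[-0.008,-0.005,-0.635,0,0,0,0]], "newtons": 40}}

```text
time: 4.55
tool_pos: [0.4948, -0.2781, 0.0253]
tcp_rot: [-2.317, -2.121, -0.0]
wrist_force: [-0.3, -0.4, -0.3]
width: 1.005
grip_force: 0.0
```

{"method": "servo_tool", "body": {"series": [[0,0,0,0,0,0,0.25],[0,0,0,0,0,0,0.5],[0,0,0,0,0,0,0.6],[0,0,0,0,0,0,0.6],[0,0,0,0,0,0,0.6],[0,0,0,0,0,0,0.6],[0,0,0,0,0,0,0.6],[0,0,0,0,0,0,0.6]]}}

```text
time: 5.35
tool_pos: [0.4946, -0.2787, 0.0253]
tcp_rot: [-2.318, -2.12, 0.0]
wrist_force: [-0.6, 0.0, -0.7]
width: 0.399
grip_force: 0.0
```

Run:
```python
from h import *
ov=[]
for c in("top","side"):
    im=bot.read_camera(c)[:,:,::-1]; u,v=map(int,proj(c,[.495,-.278,.04])); ov.append(cv2.resize(im[v-50:v+50,u-65:u+65],None,fx=3,fy=4*.75,interpolation=cv2.INTER_CUBIC))
cv2.imwrite("pics/g1.png",np.hstack(ov)); s=bot.read_state(); print(s["width"],s["grip_force"],s["tool_pos"])
```

```text
0.39778532718757365 0.0 [ 0.49458348 -0.27865036  0.02527434]
```

View pics/g1.png

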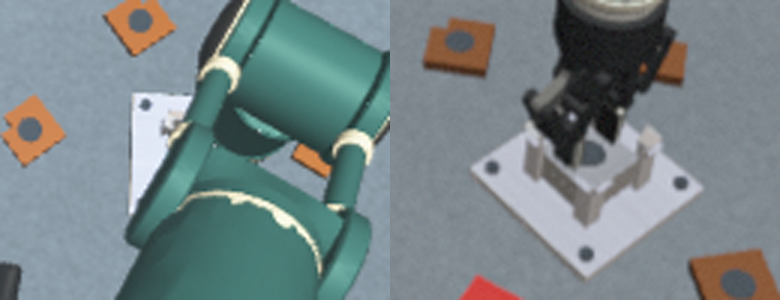

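{"method": "servo_tool", "body": {"series": [[0,0,0,0,0,0,0.3],[0,0,0,0,0,0,0],[0,0,0,0,0,0,0],[0,0,0,0,0,0,0],[0,0,0,0,0,0,0],[0,0,-0.045,0,0,0,0],[0,0,-0.09,0,0,0,0],[0,0,-0.09,0,0,0,0.2],[0,0,-0.09,0,0,0,0.4],[0,0,-0.09,0,0,0,0.6],[0,0,-0.09,0,0,0,0.6],[0,0,-0.09,0,0,0,0.6],[0,0,-0.09,0,0,0,0.6]]}}

```text
time: 6.75
tool_pos: [0.4948, -0.2787, 0.0119]
tcp_rot: [2.318, 2.12, 0.0]
wrist_force: [0.8, -1.2, -0.9]
width: 0.625
grip_force: 42.4
```

{"method": "servo_tool", "body": {"series": [[0,0,0.05,0,0,0,0.6],[0,0,0.12,0,0,0,0.6],[0,0,0.2,0,0,0,0.6],[0,0,0.2,0,0,0,0.6],[0,0,0.2,0,0,0,0.6],[0,0,0.2,0,0,0,0.6]]}}

```text
time: 7.35
tool_pos: [0.4939, -0.2784, 0.0416]
tcp_rot: [-2.318, -2.119, 0.001]
wrist_force: [0.2, -0.5, -3.0]
width: 0.626
grip_force: 43.9
```

Run:
```python
from h import *
im=bot.read_camera("side")[:,:,::-1]; u,v=map(int,proj("side",[.495,-.278,.04])); cv2.imwrite("pics/g2.png",cv2.resize(im[v-50:v+50,u-65:u+65],None,fx=4,fy=4,interpolation=cv2.INTER_CUBIC)); go(.465,.238,.17,-.086)
```

```text
t 7.4 pos [ 0.4938 -0.2783  0.0413] ang -0.089 tilt [-0.001  0.001 -1.   ] width 0.626 F [ 0.5  0.1 -1.8] grip 43.9
shift units [-0.192  3.442  0.858] turn units 0.0011
```

View pics/g2.png

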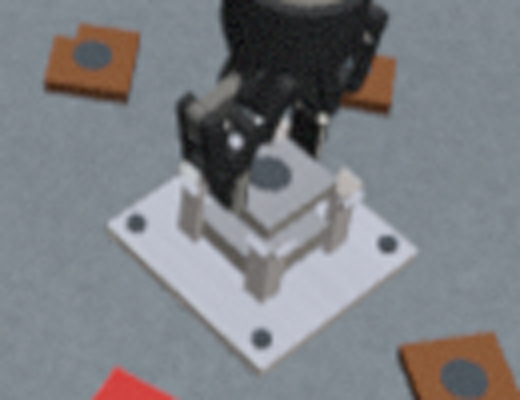

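{"method": "servo_tool", "body": {"series": [[0,0,0.25,0,0,0,0.6],[0,0.05,0.5,0,0,0,0.6],[-0.05,0.25,0.53,0,0,0,0.6],[-0.05,0.5,0.53,0,0,0,0.6],[-0.1,0.75,0.53,0,0,0,0.6],[-0.1,1,0.53,0,0,0,0.6]]}}

```text
time: 8.0
tool_pos: [0.478, -0.1273, 0.1207]
tcp_rot: [-2.318, -2.118, 0.002]
wrist_force: [-0.3, -0.0, -2.3]
width: 0.627
grip_force: 43.9
```

{"method": "servo_tool", "body": {"series": [[0,0.25,0,0,0,0,0.6],[0,0.5,0,0,0,0,0.6],[-0.05,0.75,0,0,0,0,0.6],[-0.1,1,0,0,0,0,0.6]]}}

```text
time: 8.4
tool_pos: [0.4637, 0.0227, 0.1208]
tcp_rot: [-2.318, -2.119, 0.001]
wrist_force: [0.6, 0.1, -2.2]
width: 0.629
grip_force: 43.9
```

{"method": "servo_tool", "body": {"series": [[0,0.25,0,0,0,0,0.6],[0,0.5,0,0,0,0,0.6],[0,0.75,0,0,0,0,0.6],[0,1,0,0,0,0,0.6]]}}

```text
time: 8.8
tool_pos: [0.4638, 0.1726, 0.1208]
tcp_rot: [-2.318, -2.12, 0.002]
wrist_force: [-0.0, -0.1, -1.2]
width: 0.625
grip_force: 43.9
```

{"method": "servo_tool", "body": {"series": [[0,0.15,0,0,0,0,0.6],[0,0.3,0,0,0,0,0.6],[0,0.42,0,0,0,0,0.6],[0,0.42,0,0,0,0,0.6],[0,0.42,0,0,0,0,0.6]]}}

```text
time: 9.3
tool_pos: [0.464, 0.234, 0.1207]
tcp_rot: [-2.317, -2.122, 0.003]
wrist_force: [0.7, -0.6, -1.7]
width: 0.628
grip_force: 44.0
```

Run:
```python
from h import *
go(.465,.238,.032,-.086)
im=bot.read_camera("side")[:,:,::-1]; u,v=map(int,proj("side",[.475,.25,.08])); cv2.imwrite("pics/g3.png",cv2.resize(im[v-60:v+60,u-75:u+75],None,fx=4,fy=4,interpolation=cv2.INTER_CUBIC))
```

```text
t 9.3 pos [0.464  0.234  0.1207] ang -0.088 tilt [-0.001 -0.001 -1.   ] width 0.628 F [ 0.7 -0.6 -1.7] grip 44.0
shift units [ 0.007  0.027 -0.591] turn units 0.0007
```

View pics/g3.png

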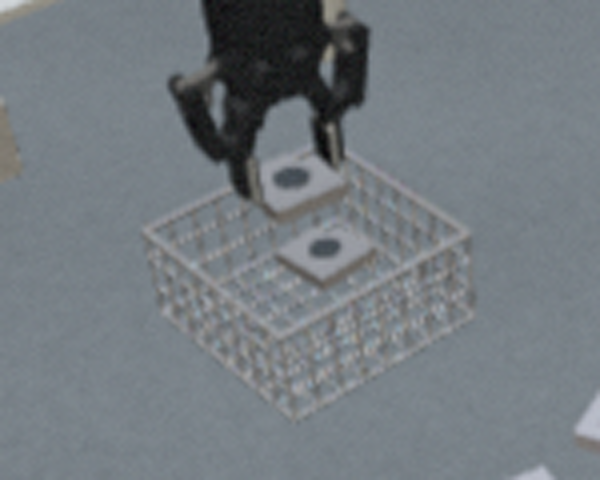

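{"method": "servo_tool", "body": {"series": [[0,0.02,-0.15,0,0,0,0.6],[0,0.02,-0.3,0,0,0,0.6],[0,0.02,-0.45,0,0,0,0.6],[0,0.02,-0.55,0,0,0,0.6],[0,0.02,-0.59,0,0,0,0.6],[0,0.02,-0.59,0,0,0,0.6],[0,0.02,-0.59,0,0,0,0.2],[0,0.02,-0.59,0,0,0,0.2],[0,0.02,-0.59,0,0,0,0.2],[0,0.02,-0.59,0,0,0,0.2],[0,0.02,-0.3,0,0,0,0.2],[0,0.02,0,0,0,0,0.2],[0,0.02,0,0,0,0,0.1]]}}

```text
time: 10.65
tool_pos: [0.4699, 0.2399, 0.129]
tcp_rot: [2.315, 2.118, 0.021]
wrist_force: [0.7, -0.1, 0.0]
width: 0.9
grip_force: 0.0
```

Run:
```python
from h import *
go(.5632,.0106,.11,-1.166)
im=bot.read_camera("side")[:,:,::-1]; u,v=map(int,proj("side",[.475,.25,.04])); cv2.imwrite("pics/g4.png",cv2.resize(im[v-60:v+60,u-75:u+75],None,fx=4,fy=4,interpolation=cv2.INTER_CUBIC))
```

```text
t 10.65 pos [0.4699 0.2399 0.129 ] ang -0.089 tilt [ 0.013  0.006 -1.   ] width 0.9 F [ 0.7 -0.1  0. ] grip 0.0
shift units [ 0.622 -1.528 -0.126] turn units -0.3428
```

View pics/g4.png

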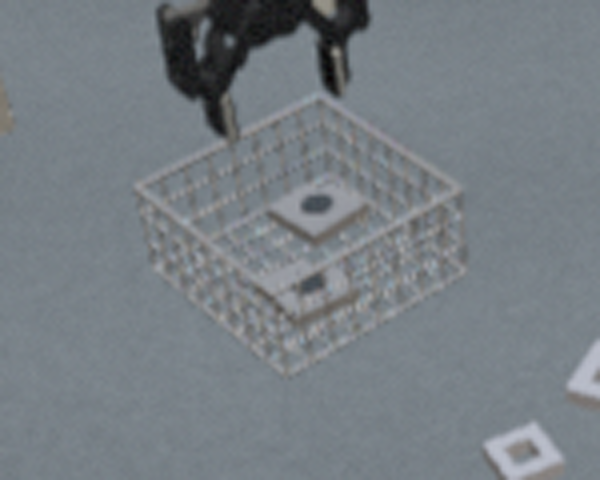

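Run:
```python
from h import *
u0,v0=map(int,proj("side",[.475,.25,.08]))
print("g3 tip px",u0-75+245/4,v0-60+202/4)
for z in(.12,.13,.14,.15):
  print(z,[np.round(proj("side",[.464-d,.234+e,z]),1).tolist() for d in(.0275,.04) for e in(-.011,.011)])
u0,v0=map(int,proj("side",[.475,.25,.04]))
print("g4 tip px",u0-75+228/4,v0-60+142/4)
for z in(.12,.13,.14,.15,.16):
  print(z,[np.round(proj("side",[.4699-d,.2399+e,z]),1).tolist() for d in(.038,.05) for e in(-.011,.011)])
```

```text
g3 tip px 166.25 135.5
0.12 [[173.3, 144.1], [168.6, 140.6], [169.5, 146.0], [164.9, 142.5]]
0.13 [[172.8, 141.1], [168.1, 137.6], [169.0, 143.0], [164.3, 139.5]]
0.14 [[172.3, 138.1], [167.6, 134.6], [168.4, 140.0], [163.7, 136.5]]
0.15 [[171.8, 135.1], [167.0, 131.6], [167.9, 137.0], [163.2, 133.5]]
g4 tip px 164.0 131.5
0.12 [[170.7, 143.8], [166.0, 140.3], [167.0, 145.7], [162.4, 142.2]]
0.13 [[170.1, 140.9], [165.5, 137.4], [166.5, 142.7], [161.8, 139.2]]
0.14 [[169.6, 137.9], [164.9, 134.4], [165.9, 139.7], [161.2, 136.2]]
0.15 [[169.1, 134.8], [164.3, 131.4], [165.3, 136.7], [160.6, 133.2]]
0.16 [[168.5, 131.7], [163.8, 128.3], [164.8, 133.6], [160.0, 130.1]]
```

{"method": "servo_tool", "body": {"series": [[0.1,-0.2,0,0,0,-0.04,0.1],[0.2,-0.4,0,0,0,-0.08,0.1],[0.3,-0.7,0,0,0,-0.12,0.1],[0.4,-1,0,0,0,-0.16,0.1]]}}

```text
time: 11.1
tool_pos: [0.5242, 0.0862, 0.1204]
tcp_rot: [-2.775, -1.472, 0.002]
wrist_force: [0.6, 0.6, 0.7]
width: 0.9
grip_force: 0.0
```

{"method": "servo_tool", "body": {"series": [[0.1,-0.2,0,0,0,-0.04,0.1],[0.2,-0.4,0,0,0,-0.08,0.1],[0.26,-0.51,0,0,0,-0.12,0.1],[0.26,-0.51,-0.1,0,0,-0.16,0.1],[0.26,-0.51,-0.2,0,0,-0.183,0.1],[0.26,-0.51,-0.2,0,0,-0.183,0.1],[0.26,-0.51,-0.2,0,0,-0.183,0.1]]}}

```text
time: 11.8
tool_pos: [0.5626, 0.0109, 0.0903]
tcp_rot: [-3.077, -0.633, 0.004]
wrist_force: [-0.2, -0.1, 1.1]
width: 0.895
grip_force: 0.0
```

Run:
```python
from h import *
go(.5632,.0106,.0,-1.166)
```

```text
t 11.8 pos [0.5626 0.0109 0.0903] ang -1.165 tilt [-0.002  0.    -1.   ] width 0.895 F [-0.2 -0.1  1.1] grip 0.0
shift units [ 0.004 -0.002 -0.602] turn units -0.0004
```

{"method": "servo_tool", "body": {"series": [[0.004,-0.002,-0.15,0,0,0,0.1],[0.004,-0.002,-0.3,0,0,0,0.1],[0.004,-0.002,-0.45,0,0,0,0.1],[0.004,-0.002,-0.55,0,0,0,0.1],[0.004,-0.002,-0.62,0,0,0,0.1],[0.004,-0.002,-0.66,0,0,0,0.15],[0.004,-0.002,-0.68,0,0,0,0.2],[0.004,-0.002,-0.7,0,0,0,0.23],[0.004,-0.002,-0.7,0,0,0,0.23],[0.004,-0.002,-0.7,0,0,0,0.23]]}}

```text
time: 12.8
tool_pos: [0.5647, 0.0105, -0.0131]
tcp_rot: [3.077, 0.63, 0.001]
wrist_force: [0.2, -0.0, 0.1]
width: 0.77
grip_force: 0.0
```

{"method": "servo_tool", "body": {"series": [[-0.004,0,-0.01,0,0,0,0.25],[-0.004,0,-0.015,0,0,0,0.3],[-0.004,0,-0.015,0,0,0,0.5],[-0.004,0,-0.015,0,0,0,0.6],[-0.004,0,-0.015,0,0,0,0.6],[-0.004,0,-0.015,0,0,0,0.6],[-0.004,0,-0.015,0,0,0,0.6]]}}

```text
time: 13.5
tool_pos: [0.5643, 0.0104, -0.0153]
tcp_rot: [3.077, 0.63, 0.002]
wrist_force: [-0.8, -0.9, 5.7]
width: 0.63
grip_force: 42.6
```

{"method": "servo_tool", "body": {"series": [[0,0,0.1,0,0,0,0.6],[0,0,0.3,0,0,0,0.6],[0,0,0.6,0,0,0,0.6],[0,0,0.8,0,0,0,0.6],[0,0,0.9,0,0,0,0.6],[0,0,0.9,0,0,0,0.6]]}}

```text
time: 14.1
tool_pos: [0.5655, 0.0106, 0.1219]
tcp_rot: [3.077, 0.63, 0.008]
wrist_force: [0.6, -0.5, -0.7]
width: 0.623
grip_force: 42.5
```

Run:
```python
from h import *
go(.4952,-.2783,.12,-.0875-np.pi/2)
```

```text
t 14.1 pos [0.5655 0.0106 0.1219] ang -1.167 tilt [ 0.005 -0.    -1.   ] width 0.623 F [ 0.6 -0.5 -0.7] grip 42.5
shift units [-0.468 -1.926 -0.013] turn units -0.1565
```

{"method": "servo_tool", "body": {"series": [[-0.06,-0.25,0,0,0,-0.02,0.6],[-0.12,-0.5,0,0,0,-0.04,0.6],[-0.18,-0.75,0,0,0,-0.06,0.6],[-0.24,-0.97,0,0,0,-0.08,0.6]]}}

```text
time: 14.5
tool_pos: [0.5251, -0.1358, 0.1162]
tcp_rot: [-3.131, -0.236, 0.007]
wrist_force: [-0.2, -1.2, -1.9]
width: 0.627
grip_force: 42.5
```

{"method": "servo_tool", "body": {"series": [[-0.06,-0.25,0,0,0,-0.02,0.6],[-0.12,-0.5,0,0,0,-0.04,0.6],[-0.18,-0.75,0,0,0,-0.06,0.6],[-0.225,-0.956,0,0,0,-0.0765,0.6],[-0.225,-0.956,0,0,0,-0.0765,0.6],[-0.225,-0.956,0,0,0,-0.0765,0.6],[-0.225,-0.956,0,0,0,-0.0765,0.6]]}}

```text
time: 15.2
tool_pos: [0.4929, -0.277, 0.1173]
tcp_rot: [-3.137, 0.137, 0.004]
wrist_force: [-1.1, -0.2, -0.2]
width: 0.625
grip_force: 42.5
```

Run:
```python
from h import *
go(.4955,-.2780,.017,-.0865-np.pi/2)
bot.read_camera("side")
im=bot.read_camera("side")[:,:,::-1]; u,v=map(int,proj("side",[.495,-.278,.06]))
s=bot.read_state(); p=s["tool_pos"]
g=cv2.resize(im[v-60:v+60,u-75:u+75],None,fx=4,fy=4,interpolation=cv2.INTER_CUBIC)
def dr(P,x,z,col):
    for q in render("side",P,x,z): cv2.polylines(g,[((q-[u-75,v-60]+.5)*4).astype(int)],True,col,1)
dr([box(.13,.13,.012,.012)[[0,2,6,4]]],(.4957,-.2779,-.086),0,(0,0,255))
for zz in(0,.014): dr([box(.055,.055,zz,zz)[[0,2,6,4]]],(p[0],p[1],-.086),p[2]+.0153,(0,255,0))
cv2.imwrite("pics/g5.png",g)
```

```text
t 15.2 pos [ 0.4929 -0.277   0.1173] ang -1.658 tilt [-0.003  0.002 -1.   ] width 0.625 F [-1.1 -0.2 -0.2] grip 42.5
shift units [ 0.017 -0.007 -0.669] turn units 0.0002
```

View pics/g5.png

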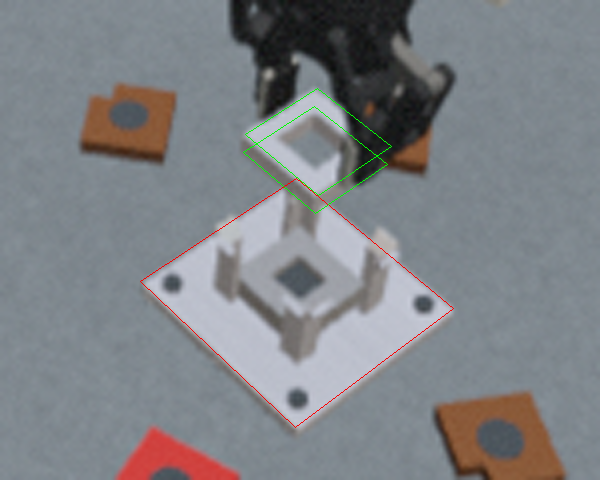

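{"method": "servo_tool", "body": {"series": [[0.012,-0.006,-0.1,0,0,0,0.6],[0.012,-0.006,-0.2,0,0,0,0.6],[0.012,-0.006,-0.3,0,0,0,0.6],[0.012,-0.006,-0.32,0,0,0,0.6],[0.012,-0.006,-0.32,0,0,0,0.6],[0.012,-0.006,-0.32,0,0,0,0.6]]}}

```text
time: 15.9
tool_pos: [0.4958, -0.2794, 0.0711]
tcp_rot: [3.139, -0.138, 0.0]
wrist_force: [0.2, 0.4, -0.7]
width: 0.621
grip_force: 42.5
```

{"method": "servo_tool", "body": {"series": [[0,0,0,0,0,0,0.6]]}}

```text
time: 16.0
tool_pos: [0.4963, -0.2797, 0.0718]
tcp_rot: [3.138, -0.138, 0.002]
wrist_force: [-0.3, 0.5, -1.4]
width: 0.629
grip_force: 42.5
```

{"method": "servo_tool", "body": {"series": [[0,0,0,0,0,0,0.6]]}}

```text
time: 16.1
tool_pos: [0.4963, -0.2797, 0.0719]
tcp_rot: [3.138, -0.138, 0.002]
wrist_force: [-0.2, 0.6, -0.4]
width: 0.621
grip_force: 42.5
```

{"method": "servo_tool", "body": {"series": [[-0.004,0.009,-0.05,0,0,0,0.6],[-0.004,0.009,-0.12,0,0,0,0.6],[-0.004,0.009,-0.18,0,0,0,0.6],[-0.004,0.009,-0.24,0,0,0,0.6],[-0.004,0.009,-0.28,0,0,0,0.6],[-0.004,0.009,-0.28,0,0,0,0.6]]}}

```text
time: 16.7
tool_pos: [0.4944, -0.2778, 0.0277]
tcp_rot: [-3.138, 0.137, 0.003]
wrist_force: [-0.6, -1.4, -1.1]
width: 0.622
grip_force: 42.5
```

{"method": "servo_tool", "body": {"series": [[0,0,-0.03,0,0,0,0.6],[0,0,-0.06,0,0,0,0.6],[0,0,-0.08,0,0,0,0.6],[0,0,-0.08,0,0,0,0.6]]}}

```text
time: 17.1
tool_pos: [0.4949, -0.2779, 0.0167]
tcp_rot: [3.139, -0.137, -0.0]
wrist_force: [-0.5, -1.8, -1.4]
width: 0.622
grip_force: 42.6
```

Near the seat; release, rise, check.

{"method": "servo_tool", "body": {"series": [[0,0,-0.008,0,0,0,0.6],[0,0,-0.008,0,0,0,0.6],[0,0,-0.008,0,0,0,0.4],[0,0,-0.008,0,0,0,0.2],[0,0,-0.008,0,0,0,0.1],[0,0,-0.008,0,0,0,0.1],[0,0,-0.008,0,0,0,0.1],[0,0,0.15,0,0,0,0.1],[0,0,0.4,0,0,0,0.1],[0,0,0.7,0,0,0,0.1],[0,0,0.85,0,0,0,0.1]]}}

```text
time: 18.2
tool_pos: [0.497, -0.2791, 0.149]
tcp_rot: [3.136, -0.137, 0.008]
wrist_force: [-0.2, -1.0, -0.4]
width: 0.903
grip_force: 0.0
```

Run:
```python
from h import *
go(.6742,.0392,.12,-.326-np.pi/2)
im=bot.read_camera("side")[:,:,::-1]; u,v=map(int,proj("side",[.495,-.278,.05]))
g=cv2.resize(im[v-60:v+60,u-75:u+75],None,fx=4,fy=4,interpolation=cv2.INTER_CUBIC)
for zz in(.03,.044):
  for q in render("side",[box(.055,.055,zz,zz)[[0,2,6,4]]],(.4957,-.2779,-.086),0): cv2.polylines(g,[((q-[u-75,v-60]+.5)*4).astype(int)],True,(0,255,0),1)
cv2.imwrite("pics/g6.png",g)
for c in("side","top"):
    if c=="top": bot.read_camera("top")
    m=tr("cover",c,(.6742,.0392))
    if m is not None: print(c,fit({c:m},PARTS["cover"],(.6742,.0392,[-.326,-.2,-.4])))
```

```text
t 18.2 pos [ 0.497  -0.2791  0.149 ] ang -1.658 tilt [ 0.005 -0.003 -1.   ] width 0.903 F [-0.2 -1.  -0.4] grip 0.0
shift units [ 1.181  2.122 -0.193] turn units -0.0759
side (array([ 0.67471744,  0.03770478, -0.32588416]), np.float64(0.07497970759868622))
top (array([ 0.67504165,  0.03990522, -0.33412498]), np.float64(0.0888989195227623))
```

View pics/g6.png

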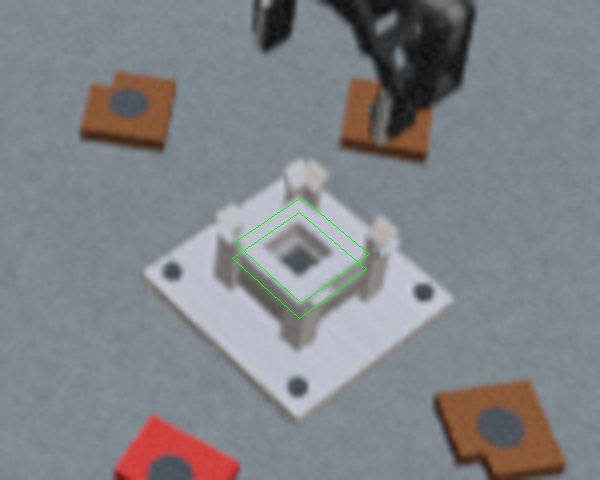

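{"method": "servo_tool", "body": {"series": [[0.13,0.25,0,0,0,-0.02,0.1],[0.27,0.5,0,0,0,-0.03,0.1],[0.4,0.75,0,0,0,-0.04,0.1],[0.55,1,0,0,0,-0.04,0.1]], "newtons": 60}}

```text
time: 18.8
tool_pos: [0.5761, -0.1262, 0.1418]
tcp_rot: [-3.123, 0.337, 0.007]
wrist_force: [0.9, -0.1, 0.8]
width: 0.899
grip_force: 0.0
```

{"method": "servo_tool", "body": {"series": [[0.13,0.25,0,0,0,-0.02,0.1],[0.27,0.5,0,0,0,-0.03,0.1],[0.4,0.75,0,0,0,-0.037,0.1],[0.55,1,0,0,0,-0.037,0.2]]}}

```text
time: 19.2
tool_pos: [0.6586, 0.0238, 0.1415]
tcp_rot: [3.098, -0.516, -0.008]
wrist_force: [1.1, -0.8, -0.3]
width: 0.8
grip_force: 0.0
```

{"method": "servo_tool", "body": {"series": [[0.05,0.1,0,0,0,0,0.2],[0.09,0.12,-0.1,0,0,0,0.2],[0.09,0.12,-0.2,0,0,0,0.2],[0.09,0.12,-0.2,0,0,0,0.2],[0.09,0.12,-0.2,0,0,0,0.2]]}}

```text
time: 19.7
tool_pos: [0.6716, 0.0384, 0.1124]
tcp_rot: [3.097, -0.518, -0.006]
wrist_force: [0.4, -0.0, -0.2]
width: 0.798
grip_force: 0.0
```

```bash
python3 -c "
from h import *
go(.6749,.0388,.0,-.33-np.pi/2)"
```

```text
t 19.7 pos [0.6716 0.0384 0.1124] ang -1.902 tilt [-0.004 -0.    -1.   ] width 0.798 F [ 0.4 -0.  -0.2] grip 0.0
shift units [ 0.022  0.003 -0.749] turn units 0.0004
```

{"method": "servo_tool", "body": {"series": [[0.015,0.003,-0.15,0,0,0,0.2],[0.015,0.003,-0.3,0,0,0,0.2],[0.015,0.003,-0.4,0,0,0,0.2],[0.015,0.003,-0.4,0,0,0,0.2],[0.015,0.003,-0.4,0,0,0,0.2]]}}

```text
time: 20.2
tool_pos: [0.6758, 0.04, 0.0549]
tcp_rot: [3.099, -0.516, -0.0]
wrist_force: [0.2, -0.0, 0.7]
width: 0.8
grip_force: 0.0
```

{"method": "servo_tool", "body": {"series": [[0,0,0,0,0,0,0.2]]}}

```text
time: 20.3
tool_pos: [0.677, 0.0403, 0.0562]
tcp_rot: [-3.099, 0.516, -0.004]
wrist_force: [-0.0, -0.2, -0.5]
width: 0.799
grip_force: 0.0
```

{"method": "servo_tool", "body": {"series": [[-0.008,-0.008,-0.12,0,0,0,0.2],[-0.008,-0.008,-0.24,0,0,0,0.2],[-0.008,-0.008,-0.34,0,0,0,0.2],[-0.008,-0.008,-0.37,0,0,0,0.2],[-0.008,-0.008,-0.37,0,0,0,0.2],[-0.008,-0.008,-0.37,0,0,0,0.5],[-0.008,-0.008,-0.37,0,0,0,0.7],[-0.008,-0.008,-0.37,0,0,0,0.85],[-0.008,-0.008,-0.37,0,0,0,0.85],[-0.008,-0.008,-0.37,0,0,0,0.85],[-0.008,-0.008,-0.37,0,0,0,0.85],[-0.008,-0.008,-0.37,0,0,0,0.85],[-0.008,-0.008,-0.37,0,0,0,0.85]]}}

```text
time: 21.6
tool_pos: [0.6757, 0.0393, 0.0003]
tcp_rot: [-3.099, 0.515, -0.003]
wrist_force: [1.0, -0.3, 6.5]
width: 0.252
grip_force: 59.4
```

{"method": "servo_tool", "body": {"series": [[0,0,0.1,0,0,0,0.85],[0,0,0.35,0,0,0,0.85],[0,0,0.65,0,0,0,0.85],[0,0,0.9,0,0,0,0.85],[-0.1,-0.2,0.95,0,0,0,0.85],[-0.3,-0.5,0.95,0,0,0.02,0.85],[-0.45,-0.75,0.95,0,0,0.04,0.85],[-0.6,-1,0.95,0,0,0.04,0.85]]}}

```text
time: 22.4
tool_pos: [0.5829, -0.1118, 0.1419]
tcp_rot: [3.125, -0.317, -0.001]
wrist_force: [0.2, -0.6, -0.8]
width: 0.256
grip_force: 58.9
```

{"method": "servo_tool", "body": {"series": [[-0.15,-0.25,0,0,0,0.01,0.85],[-0.3,-0.5,0,0,0,0.02,0.85],[-0.45,-0.75,0,0,0,0.038,0.85],[-0.55,-1,0,0,0,0.038,0.85],[-0.55,-1,0,0,0,0.038,0.85]]}}

```text
time: 22.9
tool_pos: [0.4998, -0.2646, 0.142]
tcp_rot: [3.137, -0.14, -0.001]
wrist_force: [-0.4, 0.3, -1.2]
width: 0.253
grip_force: 59.1
```

```bash
python3 -c "
from h import *
go(.4955,-.278,.12,-.086-np.pi/2)"
```

```text
t 22.9 pos [ 0.4998 -0.2646  0.142 ] ang -1.66 tilt [-0.001 -0.002 -1.   ] width 0.253 F [-0.4  0.3 -1.2] grip 59.1
shift units [-0.028 -0.09  -0.146] turn units 0.001
```

{"method": "servo_tool", "body": {"series": [[-0.02,-0.06,0,0,0,0.001,0.85],[-0.028,-0.09,-0.1,0,0,0.001,0.85],[-0.028,-0.09,-0.2,0,0,0.001,0.85],[-0.028,-0.09,-0.25,0,0,0.001,0.85],[-0.028,-0.09,-0.25,0,0,0.001,0.85],[-0.028,-0.09,-0.25,0,0,0.001,0.85],[-0.028,-0.09,-0.25,0,0,0.001,0.85]]}}

```text
time: 23.6
tool_pos: [0.4986, -0.2739, 0.1044]
tcp_rot: [3.139, -0.127, 0.001]
wrist_force: [-0.4, -0.2, -0.9]
width: 0.251
grip_force: 59.1
```

Run:
```python
from h import *
go(.4955,-.278,.045,-.086-np.pi/2)
s=bot.read_state(); p=s["tool_pos"]
im=bot.read_camera("side")[:,:,::-1]; u,v=map(int,proj("side",[.495,-.278,.08]))
m=bot.trace("cover","side")
for d in m[:1]:
    u1=np.mean([d["box"][0],d["box"][2]])*512;print("mask",d["score"],np.array(d["box"])*[512,384,512,384])
q=np.vstack(render("side",[box(.055,.055,0,.008)],(p[0],p[1],-.086),p[2]));print("expected plate px",q.min(0),q.max(0))
g=cv2.resize(im[v-60:v+60,u-75:u+75],None,fx=4,fy=4,interpolation=cv2.INTER_CUBIC)
for zz in(0,.008):
  for q in render("side",[box(.055,.055,zz,zz)[[0,2,6,4]]],(p[0],p[1],-.086),p[2]): cv2.polylines(g,[((q-[u-75,v-60]+.5)*4).astype(int)],True,(0,255,0),1)
cv2.imwrite("pics/g7.png",g)
```

```text
t 23.6 pos [ 0.4986 -0.2739  0.1044] ang -1.651 tilt [ 0.001 -0.    -1.   ] width 0.251 F [-0.4 -0.2 -0.9] grip 59.1
shift units [-0.02  -0.027 -0.396] turn units -0.0017
mask 0.65 [306.8928 220.1088 344.5248 248.7936]
expected plate px [310.70555744 220.68754287] [346.48086019 249.46619338]
```

View pics/g7.png

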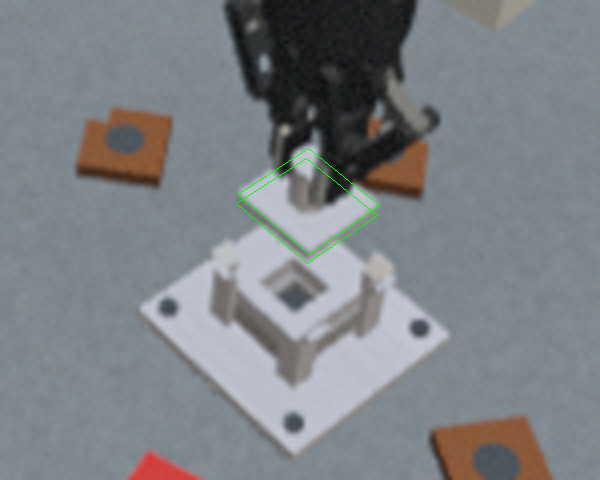

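{"method": "servo_tool", "body": {"series": [[-0.02,-0.027,0,0,0,-0.002,0.85],[-0.02,-0.027,-0.1,0,0,-0.002,0.85],[-0.02,-0.027,-0.2,0,0,-0.002,0.85],[-0.02,-0.027,-0.24,0,0,-0.002,0.85],[-0.02,-0.027,-0.24,0,0,-0.002,0.85],[-0.02,-0.027,-0.24,0,0,-0.002,0.85],[-0.02,-0.027,-0.24,0,0,-0.002,0.85]]}}

```text
time: 24.4
tool_pos: [0.4953, -0.2785, 0.0684]
tcp_rot: [3.138, -0.138, 0.001]
wrist_force: [-0.3, -0.6, -0.6]
width: 0.254
grip_force: 59.1
```

{"method": "servo_tool", "body": {"series": [[0,0,0,0,0,0,0.85]]}}

```text
time: 24.5
tool_pos: [0.4955, -0.2785, 0.0687]
tcp_rot: [3.138, -0.137, 0.002]
wrist_force: [0.3, -0.0, -1.2]
width: 0.254
grip_force: 59.1
```

{"method": "servo_tool", "body": {"series": [[0,0.003,-0.04,0,0,0,0.85],[0,0.003,-0.08,0,0,0,0.85],[0,0.003,-0.12,0,0,0,0.85],[0,0.003,-0.14,0,0,0,0.85],[0,0.003,-0.14,0,0,0,0.85],[0,0.003,-0.14,0,0,0,0.85]]}}

```text
time: 25.1
tool_pos: [0.4946, -0.2778, 0.0467]
tcp_rot: [-3.138, 0.138, 0.001]
wrist_force: [-0.0, -1.9, -2.5]
width: 0.253
grip_force: 58.9
```

{"method": "servo_tool", "body": {"series": [[0,0,-0.01,0,0,0,0.85],[0,0,-0.015,0,0,0,0.85],[0,0,-0.015,0,0,0,0.85]]}}

```text
time: 25.4
tool_pos: [0.4951, -0.2779, 0.045]
tcp_rot: [3.138, -0.138, 0.001]
wrist_force: [-0.7, -1.8, -0.6]
width: 0.254
grip_force: 59.0
```

{"method": "servo_tool", "body": {"series": [[0,0,-0.006,0,0,0,0.85],[0,0,-0.006,0,0,0,0.85],[0,0,-0.006,0,0,0,0.6],[0,0,-0.006,0,0,0,0.5],[0,0,-0.006,0,0,0,0.5],[0,0,-0.006,0,0,0,0.5],[0,0,0.15,0,0,0,0.5],[0,0,0.4,0,0,0,0.5],[0,0,0.7,0,0,0,0.5],[0,0,0.95,0,0,0,0.5],[0,0,0.95,0,0,0,0.5]]}}

```text
time: 26.5
tool_pos: [0.499, -0.2802, 0.1949]
tcp_rot: [3.132, -0.137, 0.018]
wrist_force: [0.9, -1.3, 0.3]
width: 0.5
grip_force: 0.0
```

Run:
```python
from h import *
print(bot.read_state()["grip_force"])
im=bot.read_camera("side")
m=tr("cover","side",(.4955,-.278))
if m is not None:
    for z0 in(.041,.044,.047,.052): print(z0,fit({"side":m},PARTS["cover"],(.4955,-.278,[-.086]),z0))
a=bot.mark_of("cover","side")
for d in a[:2]: print(d["score"],ray("side",d["at"][1]*512,d["at"][0]*384,.044))
for d in bot.mark_of("worn_plate","side"): print("worn",d["score"],ray("side",d["at"][1]*512,d["at"][0]*384,.004).round(3))
u,v=map(int,proj("side",[.495,-.278,.06])); g=cv2.resize(im[v-50:v+50,u-60:u+60,::-1],None,fx=4,fy=4,interpolation=cv2.INTER_CUBIC)
cv2.imwrite("pics/g8.png",g)
```

```text
0.0
0.041 (array([ 0.49793143, -0.27598527, -0.09792535]), np.float64(0.06796874850988388))
0.044 (array([ 0.49570178, -0.27736678, -0.09963054]), np.float64(0.06811342388391495))
0.047 (array([ 0.49358914, -0.27880196, -0.08748031]), np.float64(0.0672743022441864))
0.052 (array([ 0.48991247, -0.28103538, -0.09433795]), np.float64(0.06892360746860504))
0.81 [ 0.49486272 -0.27060592  0.044     ]
worn 0.77 [ 0.64  -0.23   0.004]
worn 0.7 [ 0.343 -0.314  0.004]
worn 0.7 [ 0.517 -0.117  0.004]
worn 0.59 [0.471 0.25  0.004]
worn 0.59 [ 0.508 -0.416  0.004]
```

```bash
python3 -c "
from workcell import bot
print(bot.finish_job())"
```

```text
the job is handed in; nothing more can be done
None
```

The job is handed in at about 27 s of the 69 s allowed, but no verdict came back: the worn plate is in the basket, and the large spacer and knobbed cover are stacked on the cell body, the cover's seat confirmed only by a camera fit (within about 1 mm and 0.02 rad of the nest).

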